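Seat the keyed grating disc on its drive base

ROBOT

A 7-joint arm with a two-finger parallel gripper is mounted at the origin on a cart in front of the work surface, level with it; the furniture and walls round the work are solid. World frame = base frame: x ahead of the robot, y to its left, z up, the work surface at z = 0. Lengths are in m, angles in degrees, forces in N, time in s.
With the tool pointing down it reaches from about 0.4 to 0.925 m from the base axis. Payload 5.6 kg.
Tool frame: the origin (TCP) lies on the centre line of the jaws, within the pads' length; the fingertips stand 19 mm ahead of it and the grasp point (between the pads) is the TCP; z points along the fingers, y is the line along which they close (so a half turn about z gives the same grasp; the last joint's range is limited). The gripper opens to 85 mm and grips with 20 to 120 N. Pads are 22 mm wide; open, the fingers measure 114 mm over their backs; the gripper's body (76 mm by 85 mm) begins 54 mm behind the grasp point. The pads swing forward as they close: fully open they stand 13 mm farther back than shut.
Start: joints at [64.63, 26.786, -0.665, 91.828, 0.344, 61.387, -3.226], TCP at [0.253, -0.599, 0.25] pointing down, gripper open.
Joint ranges: [-144.91, 144.91], [-17.63, 115.5], [-89.93, 88.59], [15.96, 139.68], [-74.01, 254.01], [8.47, 105.57], [-167.45, 167.45]. Speed limits (degrees/s): [147.25, 147.25, 180, 180, 180, 180, 180].

INTERFACE

Orientations are given as [roll, pitch, yaw] about the fixed x, y, z axes, in that order (R = Rz(yaw) Ry(pitch) Rx(roll)).
In Python, from rig import manip gives the robot as it stands.
- The arm moves only by the tool step_arm, never from a script. Its argument "targets" is one flat list of numbers, 4 for each row, row after row: the shift along the tool's x, y, z in normalised numbers (1 is 50 cm), then the turn about the tool's z in shares of 2 rad (1.0 is 2 rad). In form: [x, y, z, turn, x, y, z, turn, ...]. A call has exactly 5 rows; each row is the pose to reach, as a shift and turn from the pose commanded when the call began, along the tool's axes at that moment; what a row does not reach only later rows make up. A row lasts 1/12 s, in which the tool goes at most 41.7 mm and 7.16 degrees, less where a joint would pass 70% of its speed; a pose out of reach is approached as far as the arm can. A call with a gripper value outside its range is refused whole. "grip" is the finger opening in cm, from 0 to 8.54, set as the call begins (left out, the last holds). The fingers move at their own pace and stop on an object; "squeeze" is the grip in N (left out, the last holds). Time passes only in rows, so rows that repeat a pose let the fingers close, or fill a call up. It gives the time, the measured TCP pose, the force, the opening and the grip force at its end, in the units of the state.
- manip.read_state(): the state, without advancing time (a new reading comes with each control period).
- manip.camera(name): name is "side" or "top" or "wrist"; returns the picture (420x560x3 uint8, blue, green, red); there is no depth.
- manip.camera_params(name): a dict with "fx", "fy", "cx", "cy" (pixels), "dist" ([k1, k2, p1, p2, k3] as OpenCV has them; the pictures are not rectified), "R" (3x3) and "t" (3): a world point X has camera coordinates R X + t; the wrist camera has in their place "T_tool_cam" (4x4, takes a point from camera to tool coordinates, whose origin is the TCP and whose axes are the flange's). Camera axes: x right, y down, z forward; pixel columns grow to the right and rows downward; lengths in m; the calibration is good to about 2 mm. A picture is of the moment at which its call begins: read the wrist's pose just before it. camera_params takes no time and is no camera call.
- manip.job_done(): hands the job in; it is judged then, once.
The state is a dict: "t": time; "qpos": joint angles; "dq": joint speeds; "effort": joint torques, N m; "tcp_pos": TCP position; "tool_rot": TCP orientation; "wrist_force": force on the tool from outside, world axes, zero at the start; "torque": the same for the moment, N m; "gripper_width": finger opening in m; "grip_force": force on a finger pad.
Only numpy, scipy, OpenCV 4.12 (cv2) and the standard library are available. Lean on these libraries where they do the work, as an engineer would, in place of code of your own. Each camera call takes 0.05 s, during which the arm holds its last target. There are 200 camera calls.

TASK

The steel grating disc on the small food-processor drive base is not seated. With closed fingertips push its black bar round until the notch in the rim lies over the red drive key, then press the middle of the bar down until the disc is fully home, and leave it there. Only push and press: do not pinch the bar, ram it hard or lift the disc, and leave the spice jar, the choux bun and the cheese pack undisturbed.

Things in the scene. Friction and masses are not known exactly. Their poses are not given: they have to be found in the camera images.
- base: White round drive base fixed to the worktop, 144 mm across; its flat top is 34 mm above the worktop. Origin: centre of its underside, on the spindle axis; z up; its -x axis points from the spindle to the red key.
- key (a point): Top of the middle of the red drive key, a fixed radial bar with a rounded top, 10 mm wide, from 39 to 67 mm from the spindle axis, its top 43.5 mm above the worktop; this point is 53 mm from the axis. The disc (radius 56 mm) hides the key's inner part; the outer end shows beyond the rim.
- notch (a point): Middle of the notch in the disc's rim, on the disc's upper face, 48 mm from the spindle axis. The notch is 16 mm wide, open to the rim and 16 mm deep. The disc is a 5 mm steel plate, 112 mm across; unseated, its upper face is 49.5 mm above the worktop (seated 9 mm lower). The notch lies at the end of the black bar with the red inlay.
- bar_top (a point): Centre of the top face of the black bar that stands across the middle of the disc and turns with it; on the spindle axis: press here. Bar 68 mm long, 12 mm wide, 22 mm tall; the end with a red inlay points to the notch. Unseated, its top is 71.5 mm above the worktop (seated 9 mm lower). A round black hub under it, 38 mm across, rises 4 mm above the disc.
- disc (a joint): Angle of the disc relative to the base, rad: 0 = notch exactly over the key, positive = disc turned counter-clockwise as seen from above. It turns freely either way under light friction (about 0.03 N m) and stays where it is left.
- drop (a joint): How far the disc has gone down its spindle, m: 0 = unseated at the start, 0.009 = fully home, negative = lifted. An O-ring drags: the disc stays at the height where it is left. It goes down under a press of about 5 N, but the key stops it after 1 mm unless the notch is over it; the key's rounded top centres a notch that is 2 mm off.
- spice_jar_1: Loose spice jar with a black cap, 45 mm across, 105 mm tall; origin at the centre of its underside. Bystander.
- choux_1: Loose brown choux bun, 76 x 81 x 53 mm; origin at the centre of its underside. Bystander.
- cheese_1: Loose green and yellow cheese pack, 73 x 102 x 37 mm; origin at the centre of its underside. Bystander.

How it is judged (in metres and radians):
At the end, for the whole second after the job is handed in: The disc is down at least 7.5 of its 9 mm, with its notch over the key (within 0.09 rad) and at rest; spice jar, choux bun and cheese pack stand within 15 mm of where they were (value of joint drop above 0.0075 m and value of joint disc between -0.09 and 0.09 rad and velocity of joint disc between -0.05 and 0.05 rad/s and distance of each of spice_jar_1, choux_1, cheese_1 from where it was at the start of the episode below 0.015 m and angle between spice_jar_1's own z axis and vertical below 0.2 rad); the robot touches nothing.
It fails at once if the disc is lifted more than 3 mm (value of joint drop below -0.003 m).
It fails at once if the bar is pinched, or disc and bar are rammed, with more than 38 N (contact force between the fingers and base above 38 N).
It fails at once if the spice jar, choux bun or cheese pack is knocked away by more than 15 mm, or the jar tipped (distance of any of spice_jar_1, choux_1, cheese_1 from where it was at the start of the episode above 0.015 m or angle between spice_jar_1's own z axis and vertical above 0.3 rad).
It also fails if it takes over 45 s, if anything falls off the work surface, if the arm or the gripper's body presses on something with over 40 N, if the wrist force passes 120 N, or if a joint passes its speed limit or range.

## Working session

There is one attempt and no reset: what is moved stays moved. The work goes in short steps, Python scripts to look and compute and a tool call to move; the robot and the scene stay as the last step left them, time stands still between calls to the robot, and variables do not carry over. Pictures are saved under pics/ and viewed, at most 10 in all, crops included, and the job is handed in when it is done.

Besides the shell and the picture viewer there is one more tool, called after ">>>" as name(argument=value, ...) on one line, values as JSON. step_arm: Moves the arm, as the interface text tells. Its arguments: {"type":"object","properties":{"targets":{"type":"array"},"grip":{"type":"number"},"squeeze":{"type":"number"}},"required":["targets"]}

```bash
mkdir -p pics; python3 - <<'E'
from rig import manip
import cv2
s=manip.read_state();print(s)
for n in("top","side"):
    cv2.imwrite(f"pics/{n}0.png",manip.camera(n));print(manip.camera_params(n))
E
```

```text
{'t': 0.0, 'qpos': array([64.62802395, 26.83796008, -0.663935  , 91.88241727,  0.34232051,
       61.38552284, -3.22528351]), 'dq': array([-0.00106572,  0.02026173, -0.00203485,  0.06110526, -0.08107473,
       -0.05773149, -0.00340403]), 'effort': array([ 2.90450298e-04, -5.32384336e+01,  2.17086682e-02, -2.51297039e+01,
        1.15022482e-02,  7.84300617e-03,  2.62880883e-05]), 'tcp_pos': array([ 0.25274535, -0.59826924,  0.24930527]), 'tool_rot': array([-1.79896270e+02,  6.31737236e-03,  2.29036120e+01]), 'wrist_force': array([ 0.10780966, -0.18737462,  0.7577499 ]), 'torque': array([0.01572623, 0.01957434, 0.00112245]), 'grip_force': 0.0, 'gripper_width': 0.08563753697054376}
{'fx': 395.3148472352439, 'fy': 395.3148472352439, 'cx': 278.29459237640225, 'cy': 208.41750576956986, 'dist': array([-0.05661901,  0.        ,  0.        ,  0.        ,  0.        ]), 'R': array([[-0.02114474, -0.99966262, -0.01508443],
       [-0.99886513,  0.02176711, -0.04236316],
       [ 0.04267721,  0.01417155, -0.9989884 ]]), 't': array([0.09052021, 0.59884423, 0.9973451 ])}
{'fx': 385.29958431858165, 'fy': 385.29958431858165, 'cx': 276.07107887796536, 'cy': 206.43985223466996, 'dist': array([0.01587103, 0.        , 0.        , 0.        , 0.        ]), 'R': array([[ 0.94338863, -0.33117026,  0.01855113],
       [-0.19593234, -0.60152541, -0.77445316],
       [ 0.26763483,  0.72697554, -0.6323592 ]]), 't': array([-0.56087993,  0.23118086,  0.66424007])}
```

View pics/top0.png

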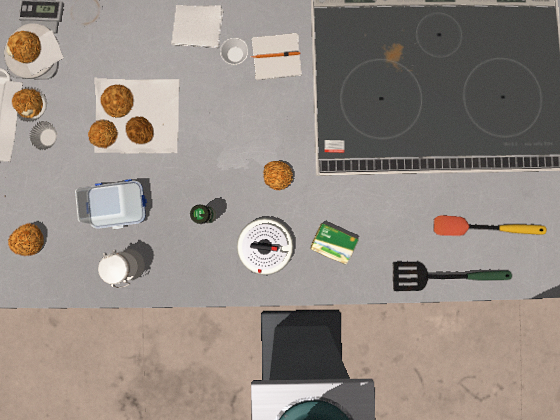

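View pics/side0.png

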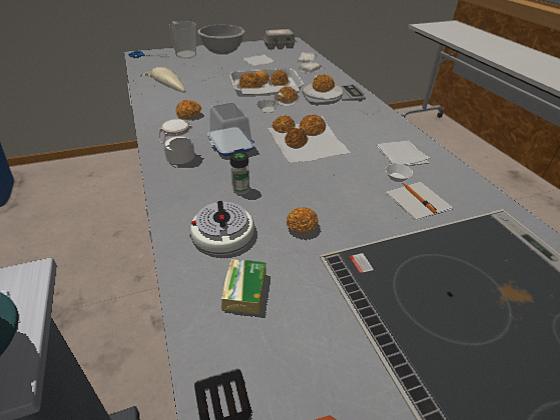

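The drive base is at top pixel (265,246), with the red key near (261,271) and the red-inlaid bar end near (277,247). The jar is at (201,214), the bun at (278,175) and the cheese at (335,243). Next I'll zoom in on the base.

```bash
cat > h.py <<'E'
import numpy as np,cv2
from rig import manip
def ray(n,uv,z):
    p=manip.camera_params(n);K=np.array([[p['fx'],0,p['cx']],[0,p['fy'],p['cy']],[0,0,1]])
    q=cv2.undistortPoints(np.array([[uv]],float),K,p['dist'])[0,0]
    R=p['R'];c=-R.T@p['t'];d=R.T@np.array([q[0],q[1],1]);return c+d*(z-c[2])/d[2]
def proj(n,X):
    p=manip.camera_params(n);K=np.array([[p['fx'],0,p['cx']],[0,p['fy'],p['cy']],[0,0,1]])
    return cv2.projectPoints(np.array(X,float).reshape(-1,3),cv2.Rodrigues(p['R'])[0],p['t'],K,p['dist'])[0][:,0]
E
python3 - <<'E'
from h import *
im=cv2.imread('pics/top0.png');hsv=cv2.cvtColor(im,cv2.COLOR_BGR2HSV)
m=((hsv[...,0]<8)|(hsv[...,0]>172))&(hsv[...,1]>140)&(hsv[...,2]>90)
m[:, :230]=0;m[:,300:]=0;m[:205]=0;m[285:]=0
n,l,st,c=cv2.connectedComponentsWithStats(m.astype(np.uint8))
for i in range(1,n):
    if st[i,4]>3: print(st[i],c[i],ray('top',c[i],.0435),ray('top',c[i],.0715))
# white base outline
w=((hsv[...,1]<40)&(hsv[...,2]>190)).astype(np.uint8);w[:, :230]=0;w[:,300:]=0;w[:205]=0;w[285:]=0
pts=np.column_stack(np.nonzero(w))[:,::-1].astype(np.int32)
e=cv2.fitEllipse(cv2.convexHull(pts));print(e,ray('top',e[0],.034))
for u in((201,214),(278,175),(335,243)):print(u,ray('top',u,.03))
for n,b in(('top',(225,206,305,286)),('side',(180,190,265,260))):
    i=cv2.imread(f'pics/{n}0.png')[b[1]:b[3],b[0]:b[2]]
    i=cv2.resize(i,(480,480*i.shape[0]//i.shape[1]),interpolation=cv2.INTER_CUBIC)
    cv2.imwrite(f'pics/{n}c.png',i)
a=cv2.imread('pics/topc.png')
cv2.imwrite('pics/c.png',a)
E
```

```text
[271 246   6   5  22] [273.63636364 248.18181818] [0.50125782 0.09080989 0.0435    ] [0.50286586 0.09002414 0.0715    ]
[258 269   3   4   9] [258.88888889 270.33333333] [0.44739207 0.12837297 0.0435    ] [0.45053981 0.12651351 0.0715    ]
((264.2829284667969, 246.34402465820312), (54.334068298339844, 54.50154495239258), 45.28207015991211) [0.50575765 0.11434136 0.034     ]
(201, 214) [0.59008206 0.27293728 0.03      ]
(278, 175) [0.68438299 0.07636612 0.03      ]
(335, 243) [ 0.51019419 -0.06272872  0.03      ]
```

View pics/topc.png

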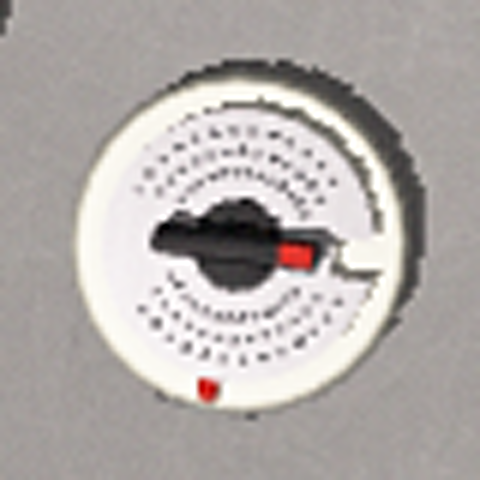

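The crop shows the key's visible end at crop (208,390), straight below the centre. The notch is at about (362,258), on the right, beyond the bar's red inlay. That puts the spindle at about (0.506, 0.114), the key at about 166° (radius 60 mm, as expected) and the bar and notch at about -96°. The disc therefore has to turn about 98° clockwise. I'll move over with the fingers closed.

Careful with the scale: shifts go in shares of 50 cm and turns go in shares of 2 rad. That gives: 12.4 cm is 0.248, -12.3 cm is -0.246.

>>> step_arm(targets=[0.03,-0.03,0,0,0.08,-0.08,0,0,0.136,-0.136,0,0,0.192,-0.19,0,0,0.248,-0.246,0,0], grip=0, squeeze=20)

```text
t: 0.52
tcp_pos: [0.3195, -0.4354, 0.2498]
tool_rot: [-180.0, 0.0, 22.9]
wrist_force: [0.2, -0.1, 0.4]
gripper_width: 0.0255
grip_force: 0.0
```

In the tool's units: 14 cm is 0.28, -13.9 cm is -0.278.

>>> step_arm(targets=[0.056,-0.056,0,0,0.112,-0.11,0,0,0.168,-0.166,0,0,0.224,-0.222,0,0,0.28,-0.278,0,0])

```text
t: 0.93
tcp_pos: [0.3943, -0.2528, 0.2502]
tool_rot: [-180.0, 0.0, 22.9]
wrist_force: [1.8, 0.5, 0.4]
gripper_width: 0.0002
grip_force: 0.0
```

In the tool's units: 14 cm is 0.28, -13.9 cm is -0.278.

>>> step_arm(targets=[0.056,-0.056,0,0,0.112,-0.11,0,0,0.168,-0.166,0,0,0.224,-0.222,0,0,0.28,-0.278,0,0])

```text
t: 1.35
tcp_pos: [0.4691, -0.0703, 0.2502]
tool_rot: [180.0, 0.0, 22.9]
wrist_force: [0.9, -1.1, 0.0]
gripper_width: 0.0004
grip_force: 0.0
```

In the tool's units: 12.2 cm is 0.244, -12 cm is -0.24.

>>> step_arm(targets=[0.056,-0.056,0,0,0.112,-0.11,0,0,0.168,-0.166,0,0,0.22,-0.216,0,0,0.244,-0.24,0,0])

```text
t: 1.77
tcp_pos: [0.5354, 0.0912, 0.2502]
tool_rot: [-179.9, -0.1, 23.2]
wrist_force: [-0.3, 1.1, 1.1]
gripper_width: 0.0002
grip_force: 0.0
```

In the tool's units: -0.6 rad is -0.3.

>>> step_arm(targets=[0,0,0,-0.06,0,0,0,-0.12,0,0,0,-0.18,0,0,0,-0.24,0,0,0,-0.3])

```text
t: 2.18
tcp_pos: [0.5344, 0.0859, 0.2498]
tool_rot: [-180.0, 0.0, 57.6]
wrist_force: [-0.9, -0.3, 0.4]
gripper_width: -0.0001
grip_force: 0.0
```

In the tool's units: -0.6 rad is -0.3.

>>> step_arm(targets=[0,0,0,-0.06,0,0,0,-0.12,0,0,0,-0.18,0,0,0,-0.24,0,0,0,-0.3])

```text
t: 2.6
tcp_pos: [0.5345, 0.0857, 0.2499]
tool_rot: [-180.0, 0.0, 92.0]
wrist_force: [0.4, 0.1, 0.2]
gripper_width: 0.0002
grip_force: 0.0
```

In the tool's units: -0.6 rad is -0.3.

>>> step_arm(targets=[0,0,0,-0.06,0,0,0,-0.12,0,0,0,-0.18,0,0,0,-0.24,0,0,0,-0.3])

```text
t: 3.02
tcp_pos: [0.5345, 0.0856, 0.2499]
tool_rot: [-180.0, -0.0, 126.4]
wrist_force: [-1.1, -0.0, 0.6]
gripper_width: -0.0005
grip_force: 0.0
```

In the tool's units: -0.6 rad is -0.3.

>>> step_arm(targets=[0,0,0,-0.06,0,0,0,-0.12,0,0,0,-0.18,0,0,0,-0.24,0,0,0,-0.3])

```text
t: 3.43
tcp_pos: [0.5345, 0.0857, 0.2499]
tool_rot: [-180.0, -0.0, 160.7]
wrist_force: [-0.4, -0.1, -0.4]
gripper_width: 0.0001
grip_force: 0.0
```

In the tool's units: -0.24 rad is -0.12.

>>> step_arm(targets=[0,0,0,-0.06,0,0,0,-0.12,0,0,0,-0.12,0,0,0,-0.12,0,0,0,-0.12])

```text
t: 3.85
tcp_pos: [0.5347, 0.0856, 0.25]
tool_rot: [-180.0, -0.0, 174.0]
wrist_force: [0.2, 0.1, -1.3]
gripper_width: 0.0001
grip_force: 0.0
```

```bash
cat >> h.py <<'E'
from scipy.spatial.transform import Rotation
def wcam(s):
    p=manip.camera_params('wrist');K=np.array([[p['fx'],0,p['cx']],[0,p['fy'],p['cy']],[0,0,1]])
    T=np.eye(4);T[:3,:3]=Rotation.from_euler('xyz',s['tool_rot'],degrees=True).as_matrix();T[:3,3]=s['tcp_pos']
    return K,p['dist'],T@p['T_tool_cam']
def wray(s,uv,z):
    K,d,T=wcam(s);q=cv2.undistortPoints(np.array([[uv]],float),K,d)[0,0]
    v=T[:3,:3]@[q[0],q[1],1];c=T[:3,3];return c+v*(z-c[2])/v[2]
def wproj(s,X):
    K,d,T=wcam(s);E=np.linalg.inv(T)
    return cv2.projectPoints(np.array(X,float).reshape(-1,3),cv2.Rodrigues(E[:3,:3])[0],E[:3,3],K,d)[0][:,0]
E
python3 - <<'E'
from h import *
s=manip.read_state();cv2.imwrite('pics/w1.png',manip.camera('wrist'))
C=[.5058,.1143]
print(wproj(s,[[*C,.034],[*C,.0715],[.5058-.0597,.1143+.0144,.0435]]),manip.camera_params('wrist')['T_tool_cam'])
E
```

```text
[[305.81083048 154.63422228]
 [309.12965217 159.84907555]
 [317.19653305  87.10877884]] [[ 9.67458883e-04 -9.60298953e-01 -2.78971298e-01  7.20712108e-02]
 [ 9.99999462e-01  1.03344647e-03 -8.94686914e-05 -1.28992091e-03]
 [ 3.74218593e-04 -2.78971062e-01  9.60299436e-01 -1.24101060e-01]
 [ 0.00000000e+00  0.00000000e+00  0.00000000e+00  1.00000000e+00]]
```

View pics/w1.png

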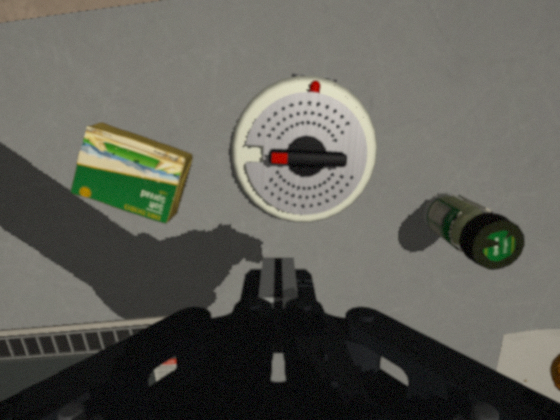

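The wrist view matches the estimate: bar ends at (270,158) and (347,159), centre (308.5,158.8) against a predicted (309,160), key (315,87), notch (254,155). The bar lies parallel to the tool's y axis. The path down on the +x side is clear, so I'll work out the refined angles and the arc.

```bash
python3 - <<'E'
from h import *
s=manip.read_state()
a,b=wray(s,(270,158),.0715),wray(s,(347,159),.0715);C=(a+b)/2
n,k=wray(s,(254,155),.0495),wray(s,(315,87),.042)
ang=lambda v:np.degrees(np.arctan2(v[1],v[0]))
print(a,b,np.linalg.norm(a-b),C,ang(a-b),n,np.linalg.norm((n-C)[:2]),ang(n-C),k,np.linalg.norm((k-C)[:2]),ang(k-C))
im=cv2.imread('pics/w1.png');hsv=cv2.cvtColor(im,cv2.COLOR_BGR2HSV)
m=((hsv[...,0]<8)|(hsv[...,0]>172))&(hsv[...,1]>140)&(hsv[...,2]>90);m[:70]=0;m[230:]=0
_,l,st,c=cv2.connectedComponentsWithStats(m.astype(np.uint8));print(st,c)
C=np.array([.506,.1145])
def pos(phi,off,r=24):
    p=np.radians(phi);u=np.array([np.cos(p),np.sin(p)]);c=np.array([u[1],-u[0]]);return C+(r*u-off*c)/1000
print(pos(-96,32))
y=np.radians(174)
E
```

```text
[0.5008175  0.08115656 0.0715    ] [0.50843294 0.14677134 0.0715    ] 0.0660552363918382 [0.50462522 0.11396395 0.0715    ] -96.62029477339158 [0.49932856 0.06607608 0.0495    ] 0.048179903512480395 -96.31157850171053 [0.44575641 0.12694954 0.042     ] 0.060284018626240596 167.56060373041313
[[     0      0    560    420 234936]
 [   310     81     10     11     85]
 [   271    152     17     12    179]] [[279.48759662 209.58388242]
 [314.62352941  86.38823529]
 [279.10055866 157.86592179]]
[0.53531602 0.08728656]
```

In the tool's units: 15.5 cm is 0.31, 14 cm is 0.28.

>>> step_arm(targets=[0,0,0.06,0,0,0,0.14,0,0,0,0.22,0,0,0,0.28,0,0,0,0.31,0])

```text
t: 4.32
tcp_pos: [0.5326, 0.0851, 0.0917]
tool_rot: [-179.9, -0.3, 174.1]
wrist_force: [-0.7, 0.1, -0.3]
gripper_width: -0.0001
grip_force: 0.0
```

In the tool's units: 1.5 cm is 0.03, 0.8 cm is 0.016.

>>> step_arm(targets=[0,0,0.016,0,0,0,0.03,0,0,0,0.03,0,0,0,0.03,0,0,0,0.03,0])

```text
t: 4.73
tcp_pos: [0.5358, 0.0861, 0.0818]
tool_rot: [180.0, 0.2, 174.1]
wrist_force: [-0.5, -0.6, 0.2]
gripper_width: -0.0001
grip_force: 0.0
```

In the tool's units: 1.3 cm is 0.026, 1.1 cm is 0.022.

>>> step_arm(targets=[0.006,0,0,0,0.012,0,0,0,0.018,0,0,0,0.022,0,0,0,0.026,0,0,0])

```text
t: 5.15
tcp_pos: [0.5215, 0.0872, 0.0804]
tool_rot: [-180.0, 0.0, 174.2]
wrist_force: [-0.9, -0.3, -0.5]
gripper_width: -0.0003
grip_force: 0.0
```

In the tool's units: 1.05 cm is 0.021, 0.24 cm is 0.0048, 0.3 rad is 0.15.

>>> step_arm(targets=[0.0024,0,0,0,0.0048,0,0,0,0.01,-0.0032,0,0.05,0.0154,-0.0058,0,0.1,0.021,-0.0078,0,0.15])

```text
t: 5.57
tcp_pos: [0.5115, 0.0844, 0.0803]
tool_rot: [179.9, 0.0, 156.7]
wrist_force: [1.1, 0.2, -0.3]
gripper_width: 0.0
grip_force: 0.6
```

In the tool's units: 1.41 cm is 0.0282, 1.11 cm is 0.0222, 0.5 rad is 0.25.

>>> step_arm(targets=[0.0052,-0.0032,0,0.05,0.0106,-0.0058,0,0.1,0.0162,-0.0078,0,0.15,0.0222,-0.0092,0,0.2,0.0282,-0.0102,0,0.25])

```text
t: 5.98
tcp_pos: [0.4965, 0.0852, 0.0805]
tool_rot: [179.9, 0.0, 128.0]
wrist_force: [1.4, 0.1, 0.5]
gripper_width: -0.0001
grip_force: 0.5
```

```bash
python3 - <<'E'
from h import *
s=manip.read_state();C=np.array([.505,.114]);y=np.radians(s['tool_rot'][2]);d=C-s['tcp_pos'][:2]
print(s['tool_rot'],s['wrist_force'],'C in tool mm',1000*d@[np.cos(y),np.sin(y)],1000*d@[np.sin(y),-np.cos(y)])
cv2.imwrite('pics/w2.png',manip.camera('wrist'))
E
```

```text
[1.79932902e+02 3.31542762e-02 1.28027910e+02] [1.38034888 0.07399528 0.45060949] C in tool mm 17.460121857734766 24.431191453649557
```

View pics/w2.png

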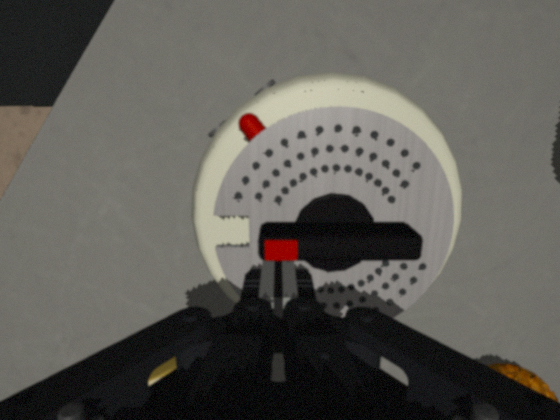

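The tool is pushing flat: the bar runs (260,240)-(420,240), horizontal in the wrist view, with the notch at (232,231) and the key's end at (252,127). Continuing round the arc.

In the tool's units: 1.41 cm is 0.0282, 1.11 cm is 0.0222, 0.5 rad is 0.25.

>>> step_arm(targets=[0.0052,-0.0032,0,0.05,0.0106,-0.0058,0,0.1,0.0162,-0.0078,0,0.15,0.0222,-0.0092,0,0.2,0.0282,-0.0102,0,0.25])

```text
t: 6.45
tcp_pos: [0.4835, 0.093, 0.0804]
tool_rot: [180.0, 0.0, 99.5]
wrist_force: [0.4, -0.4, 0.8]
gripper_width: -0.0001
grip_force: 0.4
```

In the tool's units: 0.81 cm is 0.0162, 0.53 cm is 0.0106, 0.3 rad is 0.15.

>>> step_arm(targets=[0.0052,-0.0032,0,0.05,0.0106,-0.0058,0,0.1,0.0162,-0.0078,0,0.15,0.0162,-0.0078,0,0.15,0.0162,-0.0078,0,0.15])

```text
t: 6.87
tcp_pos: [0.478, 0.1007, 0.0803]
tool_rot: [180.0, 0.0, 82.8]
wrist_force: [-0.4, -0.2, 0.2]
gripper_width: -0.0001
grip_force: 0.0
```

```bash
python3 - <<'E'
from h import *
s=manip.read_state();C=np.array([.505,.114]);y=np.radians(s['tool_rot'][2]);d=C-s['tcp_pos'][:2]
print(s['tool_rot'],s['wrist_force'],'C in tool mm',1000*d@[np.cos(y),np.sin(y)],1000*d@[np.sin(y),-np.cos(y)])
im=manip.camera('wrist');cv2.imwrite('pics/w3.png',im)
hsv=cv2.cvtColor(im,cv2.COLOR_BGR2HSV)
m=((hsv[...,0]<8)|(hsv[...,0]>172))&(hsv[...,1]>140)&(hsv[...,2]>90)
_,l,st,c=cv2.connectedComponentsWithStats(m.astype(np.uint8))
for i in range(1,len(st)):
  if st[i,4]>30:
    k=wray(s,c[i],.0435)[:2]-C;print(st[i],c[i],np.hypot(*k),np.degrees(np.arctan2(k[1],k[0])))
E
```

```text
[1.79998971e+02 1.04413284e-02 8.27688291e+01] [-0.37213155 -0.17387303  0.20293989] C in tool mm 16.57487886564173 25.10094447857215
[196 203  53  22 567] [218.39506173 215.52910053] 0.05474119608560145 167.62082403675348
[266 239  34  22 678] [282.22271386 249.27581121] 0.026980005683263003 -160.03230744404928
```

View pics/w3.png

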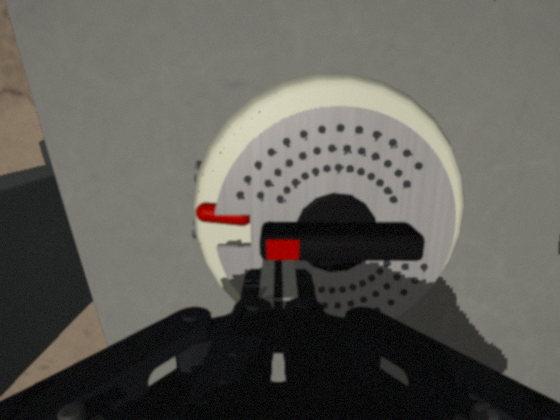

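The key (196-249, about row 214) is now inside the notch's upper edge, so about 5.4° remains.

In the tool's units: 0.235 cm is 0.0047, -0.145 cm is -0.0029, 0.093 rad is 0.0465.

>>> step_arm(targets=[0.0024,-0.0016,0,0.0225,0.0047,-0.0029,0,0.0465,0.0047,-0.0029,0,0.0465,0.0047,-0.0029,0,0.0465,0.0047,-0.0029,0,0.0465])

```text
t: 7.33
tcp_pos: [0.4769, 0.1028, 0.0801]
tool_rot: [-180.0, 0.0, 77.3]
wrist_force: [0.5, -0.9, -1.1]
gripper_width: 0.0001
grip_force: 0.2
```

```bash
python3 - <<'E'
from h import *
s=manip.read_state();C=np.array([.505,.114])
print(s['tool_rot'])
im=manip.camera('wrist');cv2.imwrite('pics/w4.png',cv2.resize(im[150:300,170:450],(784,420),interpolation=cv2.INTER_CUBIC))
hsv=cv2.cvtColor(im,cv2.COLOR_BGR2HSV)
m=((hsv[...,0]<8)|(hsv[...,0]>172))&(hsv[...,1]>140)&(hsv[...,2]>90)
_,l,st,c=cv2.connectedComponentsWithStats(m.astype(np.uint8))
for i in range(1,len(st)):
  if st[i,4]>30:
    k=wray(s,c[i],.0435)[:2]-C;print(st[i],c[i],np.hypot(*k),np.degrees(np.arctan2(k[1],k[0])))
for f in(165,167,169):
  a=np.radians(f);u=np.array([np.cos(a),np.sin(a)])
  print(f,wproj(s,[[*(C+.048*u),.0495],[*(C+.053*u),.0435]]))
E
```

```text
[-1.79982612e+02  4.48835329e-03  7.72795975e+01]
[196 214  53  18 776] [221.42139175 223.56572165] 0.052948562091011245 166.99754176555666
[265 240  34  21 690] [281.75217391 249.9       ] 0.027375451963248094 -163.71977869291408
165 [[230.03522137 224.19717292]
 [221.230191   219.89100495]]
167 [[230.08919074 227.63430826]
 [221.31451757 223.56957371]]
169 [[230.26880142 231.05230482]
 [221.5326327  227.2263148 ]]
```

View pics/w4.png

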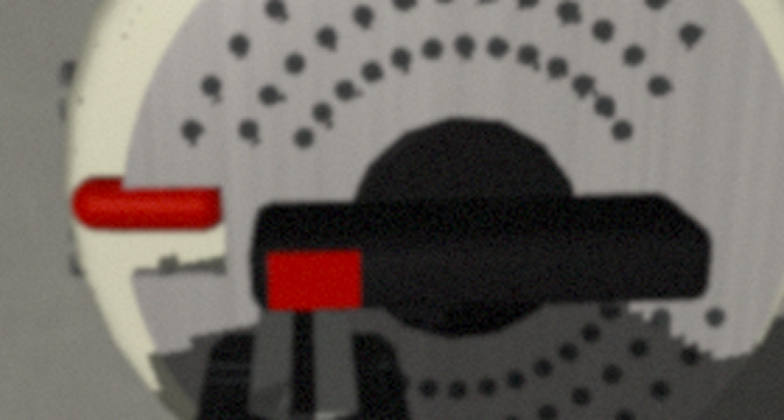

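The key is at crop row 205 and the notch edges are at about 188 and 263. After height correction the notch is at about 168.6° and the key at 167.0°, so 1.6° remains. I'll nudge it, then back off and rise.

In the tool's units: 0.08 cm is 0.0016, -0.05 cm is -0.001, 0.03 rad is 0.015.

>>> step_arm(targets=[0.0008,-0.0005,0,0.0075,0.0016,-0.001,0,0.015,0.0016,-0.001,0,0.015,0.0016,-0.001,0,0.015,0.0016,-0.001,0,0.015])

```text
t: 7.8
tcp_pos: [0.4765, 0.1038, 0.0802]
tool_rot: [-180.0, 0.0, 75.5]
wrist_force: [0.5, -0.9, -0.1]
gripper_width: 0.0001
grip_force: 0.4
```

In the tool's units: -2 cm is -0.04, -1.5 cm is -0.03.

>>> step_arm(targets=[-0.006,0,0,0,-0.02,0,0,0,-0.03,0,0,0,-0.03,0,-0.02,0,-0.03,0,-0.04,0])

```text
t: 8.22
tcp_pos: [0.4724, 0.0888, 0.1007]
tool_rot: [-179.9, 0.0, 75.4]
wrist_force: [-0.2, 1.2, 0.1]
gripper_width: 0.0003
grip_force: 0.0
```

```bash
python3 - <<'E'
from h import *
s=manip.read_state();C=np.array([.505,.114])
y=np.radians(s['tool_rot'][2]);d=C-s['tcp_pos'][:2]
print(s['tcp_pos'],s['tool_rot'],'C in tool cm',100*d@[np.cos(y),np.sin(y)],100*d@[np.sin(y),-np.cos(y)])
im=manip.camera('wrist');cv2.imwrite('pics/w5.png',cv2.resize(im[60:270,170:450],(784,588),interpolation=cv2.INTER_CUBIC))
for f in(165,167,169):
  a=np.radians(f);u=np.array([np.cos(a),np.sin(a)])
  print(f,((wproj(s,[[*(C+.048*u),.0495],[*(C+.053*u),.0435],[*C,.0715]])-[170,60])*2.8).tolist())
E
```

```text
[0.47237696 0.08877548 0.1006678 ] [-1.79930432e+02  2.96807883e-02  7.53925500e+01] C in tool cm 3.2636541406272634 2.5207039657826122
165 [[181.37142067821588, 351.1467803092348], [158.46993045289702, 344.35551956221457], [465.5463306858081, 381.869046686492]]
167 [[181.77209878125282, 360.2046779536247], [158.9611466255318, 354.0593927614277], [465.5463306858081, 381.869046686492]]
169 [[182.49182144655845, 369.2075970858137], [159.79292971636562, 363.7009938382337], [465.5463306858081, 381.869046686492]]
```

View pics/w5.png

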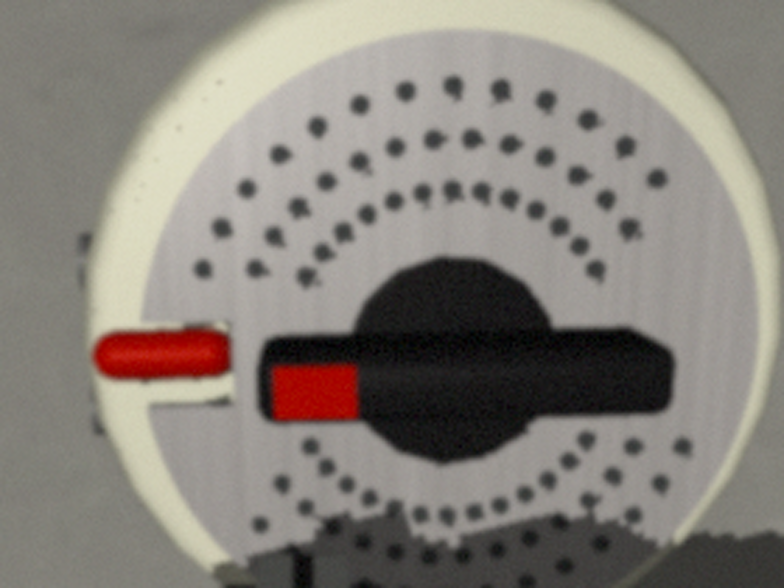

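The key (rows 332-378) now sits in the middle of the notch (edges 323-402): notch 167.5°, key 167.2°. The bar's top is centred near (467,390). I'll move over it and press gently.

In the tool's units: 3.1 cm is 0.062, 2.5 cm is 0.05.

>>> step_arm(targets=[0.016,0.012,0,0,0.036,0.028,0,0,0.052,0.042,0,0,0.062,0.05,0,0,0.062,0.05,0,0])

```text
t: 8.68
tcp_pos: [0.5062, 0.1146, 0.1003]
tool_rot: [180.0, -0.1, 75.5]
wrist_force: [0.6, 0.5, -0.7]
gripper_width: 0.0002
grip_force: 0.0
```

In the tool's units: 1.1 cm is 0.022, 1 cm is 0.02.

>>> step_arm(targets=[0,0,0.006,0,0,0,0.012,0,0,0,0.016,0,0,0,0.02,0,0,0,0.022,0])

```text
t: 9.1
tcp_pos: [0.5043, 0.1126, 0.0891]
tool_rot: [-179.9, 0.1, 75.4]
wrist_force: [-1.6, -1.2, 4.2]
gripper_width: 0.0
grip_force: 2.1
```

In the tool's units: 0.4 cm is 0.008, 0.35 cm is 0.007.

>>> step_arm(targets=[0,0,0.002,0,0,0,0.004,0,0,0,0.006,0,0,0,0.007,0,0,0,0.008,0])

```text
t: 9.52
tcp_pos: [0.5045, 0.1128, 0.0851]
tool_rot: [-180.0, 0.0, 75.4]
wrist_force: [-2.7, -1.0, 3.3]
gripper_width: 0.0002
grip_force: 2.1
```

In the tool's units: 0.35 cm is 0.007, 0.3 cm is 0.006.

>>> step_arm(targets=[0,0,0.002,0,0,0,0.004,0,0,0,0.005,0,0,0,0.006,0,0,0,0.007,0])

```text
t: 9.93
tcp_pos: [0.5048, 0.1129, 0.0817]
tool_rot: [-180.0, 0.0, 75.4]
wrist_force: [-2.9, -1.9, 4.2]
gripper_width: -0.0001
grip_force: 2.1
```

In the tool's units: 0.12 cm is 0.0024, 0.08 cm is 0.0016.

>>> step_arm(targets=[0,0,0.0008,0,0,0,0.0016,0,0,0,0.0024,0,0,0,0.0024,0,0,0,0.0024,0])

```text
t: 10.35
tcp_pos: [0.5048, 0.113, 0.0814]
tool_rot: [180.0, 0.0, 75.4]
wrist_force: [-5.8, -3.5, 13.8]
gripper_width: 0.0001
grip_force: 6.5
```

It has bottomed out at the expected height (TCP 0.0814, force rising to 14 N). I'll lift clear.

In the tool's units: -9 cm is -0.18, -6 cm is -0.12.

>>> step_arm(targets=[0,0,-0.004,0,0,0,-0.02,0,0,0,-0.06,0,0,0,-0.12,0,0,0,-0.18,0])

```text
t: 10.77
tcp_pos: [0.5048, 0.1135, 0.1714]
tool_rot: [-180.0, -0.0, 75.5]
wrist_force: [0.3, 0.1, -0.2]
gripper_width: 0.0005
grip_force: 0.0
```

In the tool's units: -6 cm is -0.12, -4 cm is -0.08.

>>> step_arm(targets=[-0.04,0,-0.04,0,-0.08,0,-0.06,0,-0.12,0,-0.06,0,-0.12,0,-0.06,0,-0.12,0,-0.06,0])

```text
t: 11.18
tcp_pos: [0.4903, 0.0543, 0.2012]
tool_rot: [179.9, -0.0, 75.3]
wrist_force: [0.9, -0.4, -0.1]
gripper_width: -0.0002
grip_force: 0.0
```

```bash
python3 - <<'E'
from h import *
im=manip.camera('wrist');sd=manip.camera('side')
cv2.imwrite('pics/f.png',np.hstack([cv2.resize(im,(400,300)),cv2.resize(sd[120:330,140:420],(400,300),interpolation=cv2.INTER_CUBIC)]))
E
```

```text
(no output)
```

View pics/f.png

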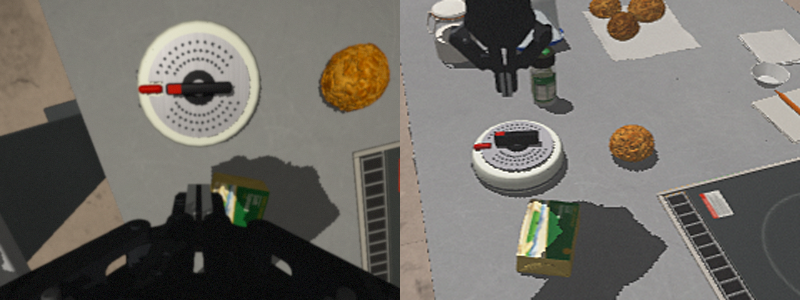

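The disc sits low and level, with the key filling the notch at (150,89). The bun, jar and cheese look undisturbed and the arm is clear, so I'm handing in.

```bash
python3 -c "
from rig import manip
print(manip.job_done())"
```

```text
the job is handed in; nothing more can be done
None
```

The disc is turned so its notch lies over the key and pressed down until it bottomed out. In the last picture the jar, bun and cheese pack look undisturbed, and the job is handed in; the hand-in call returned no verdict.

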